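# Close up the brush-washing pots

### The job

The painting session is over: close the two brush-washing pots, each with its own lid, seated level and fully down on its rim. The large lid was left on the tall jar by mistake and belongs on the wide pot; the small lid belongs on the tall jar; the brush lying across the wide pot goes flat into the brush tray, wholly inside it. Leave the pots, bottle, jug, tin and dipper cups standing where they are, and never turn a lid over.

Things in the scene. Friction and masses are not known exactly. Their poses are not given: they have to be found in the camera images.
- pot: Wide round open steel brush-washing pot, upright and loose (heavy, about 0.85 kg), outer diameter 124, wall 4, height 85 mm. Origin: centre of its underside; z up. At the start the flat brush lies across its rim. It stands either left or right of the table's middle, the tall jar on the other side.
- jar: Tall narrow round open steel jar, upright and loose (about 0.7 kg), outer diameter 84, wall 4, height 120 mm. Origin: centre of its underside; z up. At the start the large lid lies loosely on it, which is the wrong lid.
- pot_lid: Large steel lid, 0.22 kg, for the wide pot: disc 132 mm across, 5 thick; under it a plug 108 across, 10 deep that drops inside the pot's rim (4 mm play all round) until the disc rests on the rim. Wooden bar handle along its x: 72 long, 14 wide, 14 high, centre 44 above the origin, underside 22 above the disc. Origin: centre of the plug's underside, z up. Starts with its plug on the jar's rim.
- jar_lid: Small steel lid, 0.14 kg, for the tall jar: disc 92 mm across, 5 thick; under it a plug 69 across, 10 deep that drops inside the jar's rim (3.5 mm play all round) until the disc rests on the rim. Round wooden knob 24 across, from 27 to 51 above the origin, on a 16 neck. Origin: centre of the plug's underside, z up. Starts lying plug down on the table, to the left or right.
- brush: Flat paint brush, 0.07 kg, 200 mm long, 14 thick: wooden handle 24 wide (x -100 to +20), steel ferrule 40 wide (x 20 to 50), stiff bristles 44 wide, 12 thick (x 50 to 100). Origin: middle of its underside, where it balances; x along the brush to the bristles, z up. Starts flat across the wide pot's rim.
- brush_butt (a point): Point at the handle end of the brush, 98 mm from the brush's middle towards -x, at half its thickness.
- brush_tip (a point): Point at the bristle end of the brush, 98 mm from the brush's middle towards +x, at half its thickness.
- tray: Shallow open wooden brush tray, fixed to the table, outside 250 (its x axis) by 120 (y) by 30 mm high, walls and floor 5 mm thick, so 240 by 110 inside. Origin: centre of its underside; z up. On the other side of the table from the small lid.
- bottle: Bystander: brown bottle, 66 mm diameter, 200 high, loose. Origin: centre of its underside. The bottle, jug and tin stand in varying order: one in the middle between pot and jar, the other two behind them.
- jug: Bystander: terracotta jug, 86 mm across at its widest, 130 high, with upright brushes in it reaching 250 mm above the table, loose. Origin: centre of its underside.
- tin: Bystander: round tin, 80 mm diameter, 110 high, loose. Origin: centre of its underside.
- dippers: Bystander: two small brass dipper cups on one strip, 114 mm long (y) by 54 by 29 mm high, lying loose between the robot and the pots. Origin: centre of the underside.

How it is judged:
By the outcome, as a careful person would: the job done as asked, in the order asked, and still so for the second after the job is handed in, with the robot touching nothing.
It also fails if it takes over 72 s, if anything falls off the work surface, if the arm or the gripper's body presses on something with over 40 N, if the wrist force passes 120 N, or if a joint passes its speed limit or range.

### The arm

A 7-joint arm with a two-finger parallel gripper is mounted at the origin on the work surface. World frame = base frame: x ahead of the robot, y to its left, z up, the work surface at z = 0. Lengths are in m, angles in rad, forces in N, time in s.
With the tool pointing down it reaches from about 0.35 to 0.9 m from the base axis. Payload 8.1 kg.
Tool frame: the origin (TCP) lies where the fingers leave the gripper's body, on its centre line; the fingertips stand 66 mm ahead of it and the grasp point (between the pads) lies 47 mm ahead of it (arm.tip_reach is the distance from the TCP to the fingertips, in m); z points along the fingers, y is the direction in which the jaws open and shut (so a half turn about z gives the same grasp; the last joint's range is limited). The gripper opens to 92 mm and grips with 3 to 60 N. Pads are 19 mm wide; open, the fingers measure 130 mm over their backs; the gripper's body (75 mm by 190 mm) begins 47 mm behind the grasp point.
Start: joints at [1.169, 0.434, 0.025, 1.573, -0.012, 1.134, -0.075], TCP at [0.184, -0.597, 0.292] pointing down, gripper open.
Joint ranges: [-2.62, 2.62], [-0.44, 2.09], [-1.27, 1.32], [0.08, 2.57], [-1.32, 4.46], [0.12, 2], [-2.74, 2.74]. Speed limits (rad/s): [2.22, 2.22, 3.01, 3.01, 3.14, 3.14, 3.14].

### API

Orientations are given as a rotation vector (axis times angle).
In Python, from cell import arm gives the robot as it stands.
- The arm moves only by the tool carry_out, never from a script. Its argument "plan" is a list of rows, each a list of 5 numbers: the shift along the world's x, y, z in cm, then the turn about the world's z in rad, then the finger opening in cm, from 0 to 9.18. In form: [[tx, ty, tz, spin, fingers], ...]. A call has 1 to 20 rows; each row is the pose to reach, as a shift and turn from the pose measured when the call began; what a row does not reach only later rows make up. A row lasts 1/10 s, in which the tool goes at most 50 mm and 8.59 degrees, less where a joint would pass 70% of its speed; a pose out of reach is approached as far as the arm can. A call with a gripper value outside its range is refused whole. The fingers move at their own pace and stop on an object; "squeeze" is the grip in N (left out, the last holds). Time passes only in rows, so rows that repeat a pose let the fingers close. It gives the time, the measured TCP pose, the force and the opening at its end, in the units of the state.
- arm.observe(): the state, without advancing time (a new reading comes with each control period).
- arm.get_image(name): name is "scene" or "top"; returns (picture, depth): 480x640x3 uint8, red, green, blue; 480x640 float32, m along the optical axis (not along the pixel's ray), 0 where there is no reading.
- arm.get_calibration(name): a dict with "intrinsics" (3x3 intrinsics, pixels), "rvec" (rotation vector, rad) and "tvec" (3), from world to camera coordinates, as OpenCV has them. Camera axes: x right, y down, z forward; pixel columns grow to the right and rows downward; lengths in m; the calibration is good to about 2 mm. A picture is of the moment at which its call begins. get_calibration takes no time and is no camera call.
- arm.sign_off(): hands the job in, once; it reports no verdict.
The state is a dict: "clock": time; "joints": joint angles; "dq": joint speeds; "joint_efforts": joint torques, N m; "position": TCP position; "ee_rot": TCP orientation; "force": force on the tool from outside, world axes, zero at the start; "ft_torque": the same for the moment, N m; "width": opening from 0.0 (shut) to 1.0 (fully open).
Only numpy, scipy, OpenCV 4.12 (cv2) and the standard library are available. Lean on these libraries where they do the work, as an engineer would, in place of code of your own. Each camera call takes 0.05 s, during which the arm holds its last target. There are 200 camera calls.

## Working session

There is one attempt and no reset: what is moved stays moved. The work goes in short steps, Python scripts to look and compute and a tool call to move; the robot and the scene stay as the last step left them, time stands still between calls to the robot, and variables do not carry over. Pictures are saved under pics/ and viewed, about 8 in all and at most 12, crops included, and the job is handed in when it is done.

Besides the shell and the picture viewer there is one more tool, called as name(argument=value, ...) on one line, values as JSON. carry_out: Moves the arm, as the interface text tells. Its arguments: {"type":"object","properties":{"plan":{"type":"array"},"squeeze":{"type":"number"}},"required":["plan"]}

```bash
mkdir -p pics; ls; cat > h.py <<'E'
import numpy as np, cv2
from cell import arm
def cam(n):
    c=arm.get_calibration(n); return np.array(c["intrinsics"]),cv2.Rodrigues(np.array(c["rvec"],float))[0],np.array(c["tvec"],float).ravel()
def grab(n,f):
    im,d=arm.get_image(n); cv2.imwrite(f"pics/{f}.png",im[:,:,::-1]); np.save(f"pics/{f}.npy",d); return im,d
def cloud(n,d):  # world xyz per pixel
    K,R,t=cam(n); v,u=np.mgrid[:480,:640]
    p=np.stack([(u-K[0,2])/K[0,0]*d,(v-K[1,2])/K[1,1]*d,d],-1)
    w=(p-t)@R; w[d<=0]=np.nan; return w
def ray(n,u,v,z):
    K,R,t=cam(n); C=-R.T@t; r=R.T@np.linalg.inv(K)@np.array([u,v,1.]); return C+r*(z-C[2])/r[2]
E
python3 - <<'E'
from h import *
a,d1=grab("scene","s0"); b,d2=grab("top","t0")
for n in("scene","top"):
    K,R,t=cam(n); print(n,K.round(0).tolist(),(-R.T@t).round(3),R[2].round(2))
print(arm.observe())
E
```

```text
pics
scene [[458.0, 0.0, 316.0], [0.0, 458.0, 235.0], [0.0, 0.0, 1.0]] [1.176 0.173 0.822] [-0.63 -0.17 -0.76]
top [[613.0, 0.0, 315.0], [0.0, 613.0, 241.0], [0.0, 0.0, 1.0]] [3.830e-01 1.000e-03 1.635e+00] [ 0.1   0.01 -1.  ]
{'clock': 0.1, 'joints': array([ 1.16940548,  0.4351763 ,  0.02498971,  1.57397518, -0.01155449,
        1.13401481, -0.07508929]), 'dq': array([ 0.00154561, -0.00277969,  0.00063042, -0.00307291, -0.00033584,
       -0.00151553,  0.00122996]), 'joint_efforts': array([ 3.64052030e-03, -6.69125962e+01,  9.87898484e-01, -3.15146613e+01,
       -6.05411804e-02,  3.73988156e-02,  7.22906543e-05]), 'position': array([ 0.18381115, -0.59698792,  0.29152127]), 'ee_rot': array([-3.10525048e+00, -4.67307348e-01,  6.08320724e-04]), 'force': array([-0.15096202, -1.32661289,  0.01770744]), 'ft_torque': array([-0.02863115,  0.04484613, -0.00719606]), 'width': 1.0005439636984166}
```

View pics/t0.png

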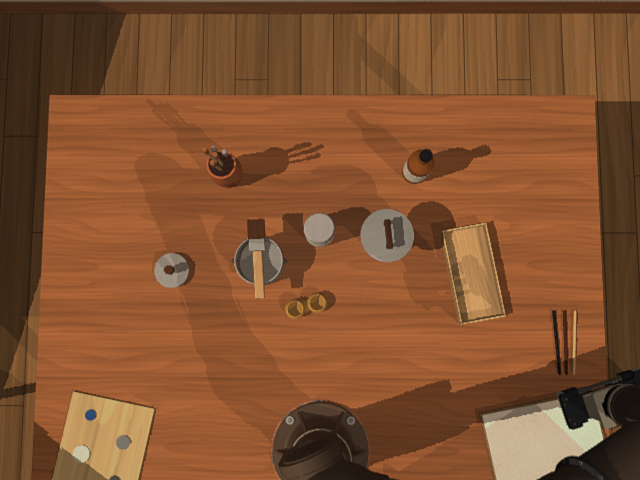

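View pics/s0.png

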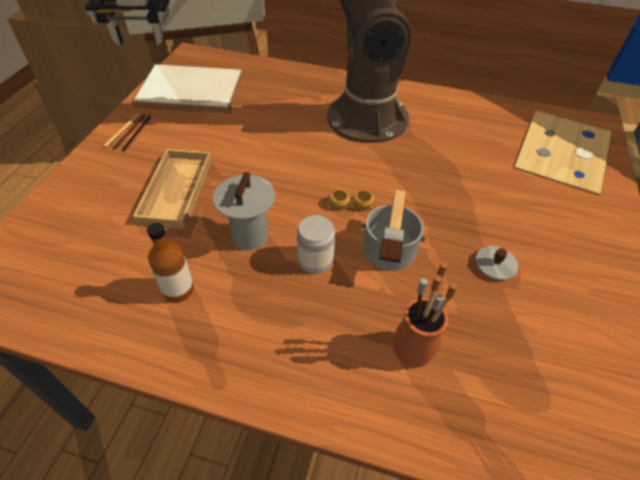

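The top view shows:
- brush across the pot, butt (259,298) to bristles (256,220); pot at (258,260)
- large lid on the jar at (388,235)
- small lid at (172,270)
- tray at (475,272)
- tin between pot and jar at (319,230), jug and bottle behind

The scene view agrees. Next I'll measure.

```bash
cat > m.py <<'E'
from h import *
def circ(w,lo,hi,c,r):  # enclosing circle/rect of points in height band near c
    m=(w[...,2]>lo)&(w[...,2]<hi)&(np.hypot(w[...,0]-c[0],w[...,1]-c[1])<r)
    p=w[m][:,:2].astype(np.float32); return len(p),cv2.minEnclosingCircle(p),cv2.minAreaRect(p),np.median(w[m][:,2]).round(4)
E
python3 - <<'E'
from m import *
W={n:cloud(n,np.load(f"pics/{f}.npy")) for n,f in(("top","t0"),("scene","s0"))}
T=W["top"]
def P(n,u,v): return W[n][v,u].round(3)
for s,(u,v) in dict(butt=(259,295),ferr=(257,245),brist=(256,228),lid=(370,250),handle=(388,234),slid=(185,280),knob=(169,269),tray=(475,300),trayrim=(482,318),potrim=(237,260),tin=(319,230),dip=(317,295),dip2=(295,302),bottle=(426,155),jug=(222,178)).items(): print(s,P("top",u,v))
for s,(u,v) in dict(lid=(222,200),handle=(242,187),knob=(500,255),brist=(391,247),butt=(400,195)).items(): print("scene",s,P("scene",u,v))
for n in W:
  w=W[n]
  for s,z,c,r in (("lid",(.125,.15),P("top",370,250),.16),("handle",(.152,.19),P("top",388,234),.08),("slid",(.008,.022),P("top",172,275),.07),("knob",(.04,.06),P("top",169,269),.05),("tray",(.025,.036),P("top",475,272),.2),("brush",(.092,.105),P("top",257,255),.14),("pot",(.078,.088),P("top",257,255),.09),("dip",(.02,.035),P("top",306,298),.09),("tin",(.1,.115),P("top",319,230),.06)):
    try: k=circ(w,*z,c,r); print(n,s,k[0],np.round([*k[1][0],k[1][1]],3),np.round([*k[2][0],*k[2][1],k[2][2]],3),k[3])
    except Exception as e: print(n,s,str(e)[:60])
E
```

```text
butt [0.397 0.152 0.093]
ferr [0.523 0.159 0.093]
brist [0.566 0.161 0.097]
lid [ 0.507 -0.123  0.137]
handle [ 0.543 -0.164  0.168]
slid [0.437 0.357 0.011]
knob [0.464 0.39  0.053]
tray [ 0.386 -0.411  0.002]
trayrim [ 0.339 -0.424  0.019]
potrim [0.487 0.213 0.06 ]
tin [0.559 0.002 0.112]
dip [0.398 0.007 0.006]
dip2 [0.379 0.065 0.008]
bottle [ 0.729 -0.252  0.201]
jug [0.687 0.244 0.13 ]
scene lid [ 0.575 -0.201  0.135]
scene handle [ 0.56  -0.158  0.171]
scene knob [0.476 0.391 0.05 ]
scene brist [0.563 0.162 0.097]
scene butt [0.409 0.154 0.098]
top lid 2040 [ 0.545 -0.165  0.066] [ 0.545 -0.165  0.129  0.129  0.196] 0.1351
top handle 184 [ 0.544 -0.164  0.036] [ 0.544 -0.165  0.071  0.015  5.477] 0.1704
top slid 834 [0.447 0.39  0.066] [ 0.454  0.393  0.111  0.129 19.688] 0.0146
top knob 71 [0.463 0.393 0.013] [4.640e-01 3.920e-01 2.300e-02 2.100e-02 8.837e+01] 0.0499
top tray 500 [ 0.457 -0.4    0.137] [ 0.457 -0.401  0.25   0.122 10.354] 0.0302
top brush 942 [0.495 0.121 0.11 ] [ 0.515  0.141  0.154  0.214 50.817] 0.0979
top pot 193 [0.498 0.151 0.085] [ 0.491  0.153  0.124
[... 245 characters left out ...]
63  0.132  0.13  19.827] 0.1342
scene handle 226 [ 0.547 -0.163  0.037] [ 0.547 -0.163  0.073  0.014  5.614] 0.1692
scene slid 939 [0.465 0.393 0.047] [ 0.467  0.394  0.091  0.091 69.852] 0.0138
scene knob 100 [0.466 0.395 0.013] [4.6600e-01 3.9400e-01 2.3000e-02 2.4000e-02 7.0053e+01] 0.0491
scene tray 578 [ 0.46  -0.399  0.138] [ 0.459 -0.4    0.254  0.122 10.527] 0.0284
scene brush 1082 [0.497 0.123 0.112] [0.499 0.103 0.202 0.147 7.064] 0.0971
scene pot 314 [0.488 0.157 0.063] [0.487 0.157 0.117 0.122 5.688] 0.0829
scene dip 281 [0.376 0.037 0.056] [ 0.376  0.037  0.053  0.111 17.845] 0.0257
scene tin 831 [0.569 0.003 0.039] [5.7000e-01 3.0000e-03 7.3000e-02 7.3000e-02 5.2395e+01] 0.1089
```

```bash
cat >> m.py <<'E'
def toolang():  # yaw of tool x axis, deg
    R=cv2.Rodrigues(arm.observe()["ee_rot"])[0]; return np.degrees(np.arctan2(R[1,0],R[0,0])),R[:,2].round(3)
E
python3 - <<'E'
from m import *
for n,f in(("top","t0"),("scene","s0")):
    w=cloud(n,np.load(f"pics/{f}.npy")); x,y,z=w[...,0],w[...,1],w[...,2]
    m=(z>.09)&(z<.106)&(abs(y-.157)<.035)&(abs(x-.49)<.13); p=w[m]
    print(n,cv2.minAreaRect(p[:,:2].astype(np.float32)),p[:,2].mean())
    m&=(x<.5); q=w[m]; k=np.polyfit(q[:,0],q[:,1],1); print(k,np.degrees(k[0]),x[m].min(),p[:,0].max(),np.polyval(k,.49))
print(toolang())
E
```

```text
top ((0.4903954565525055, 0.1604992151260376), (0.19784428179264069, 0.04366223141551018), 1.5966342687606812) 0.09786288435546216
[0.06939419 0.12294797] 3.975994259022498 0.391922919925379 0.5894229227662005 0.15695112295052488
scene ((0.4923200011253357, 0.15834476053714752), (0.2012583166360855, 0.04381611943244934), 3.7482755184173584) 0.09693431297607843
[0.06657418 0.12518822] 3.814419597595074 0.3919669792118302 0.5935790716929683 0.15780956751447997
(np.float64(17.11638396883121), array([-0.001,  0.001, -1.   ]))
```

carry_out(plan=[[6,15,0,-0.1,5],[12,30,0,-0.23,5],[18,45,0,-0.23,5],[24,60,0,-0.23,5],[30.7,75.5,0,-0.23,5],[30.7,75.5,0,-0.23,5],[30.7,75.5,0,-0.23,5],[30.7,75.5,0,-0.23,5],[30.7,75.5,0,-0.23,5],[30.7,75.5,0,-0.23,5],[30.7,75.5,0,-0.23,5],[30.7,75.5,0,-0.23,5],[30.7,75.5,0,-0.23,5],[30.7,75.5,0,-0.23,5],[30.7,75.5,0,-0.23,5],[30.7,75.5,0,-0.23,5],[30.7,75.5,0,-0.23,5],[30.7,75.5,0,-0.23,5],[30.7,75.5,0,-0.23,5],[30.7,75.5,0,-0.23,5]], squeeze=15)

```text
clock: 2.1
position: [0.4905, 0.156, 0.2913]
ee_rot: [-3.14, -0.104, 0.001]
force: [0.4, 0.1, -0.5]
width: 0.543
```

carry_out(plan=[[0,0.2,-5,0,5],[0,0.2,-10,0,5],[0,0.2,-13,0,5],[0,0.2,-14.1,0,5],[0,0.2,-14.1,0,5],[0,0.2,-14.1,0,5],[0,0.2,-14.1,0,1],[0,0.2,-14.1,0,1],[0,0.2,-14.1,0,1],[0,0.2,-14.1,0,1],[0,0.2,-14.1,0,1],[0,0.2,-14.1,0,1],[0,0.2,-14.1,0,1],[0,0.2,-14.1,0,1]])

```text
clock: 3.5
position: [0.4908, 0.1582, 0.1509]
ee_rot: [-3.14, -0.105, -0.0]
force: [-0.3, -1.2, 6.2]
width: 0.256
```

carry_out(plan=[[0,0,2,0,1],[0,0,4,0,1],[0,0,8,0,1],[0,0,12,0,1],[0,0,14,0,1],[0,0,14,0,1],[0,0,14,0,1]])

```text
clock: 4.2
position: [0.4906, 0.1579, 0.2906]
ee_rot: [3.14, 0.104, 0.0]
force: [-0.7, -0.2, -0.1]
width: 0.259
```

```bash
python3 - <<'E'
from m import *
grab("scene","s1"); a,d=grab("top","t1")
print(toolang(),arm.observe()["position"],arm.observe()["width"])
for n in("scene","top"):
    w=cloud(n,np.load(f"pics/{n[0]}1.npy"))
    m=(w[...,2]>.076)&(w[...,2]<.09)&(np.hypot(w[...,0]-.488,w[...,1]-.157)<.075); p=w[m][:,:2].astype(np.float32)
    print(n,len(p),cv2.minEnclosingCircle(p)); A=np.c_[2*p,np.ones(len(p))]; s=np.linalg.lstsq(A,(p**2).sum(1),rcond=None)[0]; print(s[:2],np.sqrt(s[2]+s[0]**2+s[1]**2))
E
```

```text
(np.float64(3.813289976612938), array([-0.002, -0.001, -1.   ])) [0.49015068 0.15770146 0.28955161] 0.2577500526107909
scene 404 ((0.489227294921875, 0.15755337476730347), 0.06359762698411942)
[0.48930408 0.15733927] 0.05967827511626623
top 14 ((0.49964767694473267, 0.11245649307966232), 0.03664655238389969)
[0.48819457 0.14769817] 0.05205895799561117
```

View pics/s1.png

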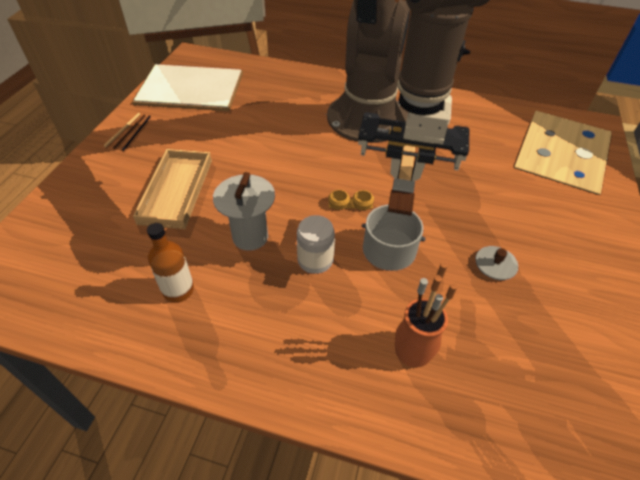

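carry_out(plan=[[-0.5,-10,0,0,1],[-1,-20,0,0,1],[-2,-30,0,0.05,1],[-3.1,-45,0,0.115,1],[-3.1,-55.8,0,0.115,1],[-3.1,-55.8,0,0.115,1],[-3.1,-55.8,0,0.115,1],[-3.1,-55.8,0,0.115,1],[-3.1,-55.8,0,0.115,1],[-3.1,-55.8,0,0.115,1],[-3.1,-55.8,0,0.115,1],[-3.1,-55.8,0,0.115,1],[-3.1,-55.8,0,0.115,1],[-3.1,-55.8,0,0.115,1]])

```text
clock: 5.7
position: [0.4594, -0.3985, 0.2884]
ee_rot: [-3.127, -0.287, 0.005]
force: [0.9, 0.4, -1.0]
width: 0.26
```

```bash
python3 - <<'E'
from m import *
im,d=grab("scene","s2"); it,dt=grab("top","t2")
print(toolang(),arm.observe()["position"],arm.observe()["width"])
for n,dd in(("scene",d),("top",dt)):
  w=cloud(n,dd); x,y,z=w[...,0],w[...,1],w[...,2]
  m=(z>.19)&(z<.27)&(abs(y+.4)<.06)&(x>.3)&(x<.6); p=w[m]
  for lo in np.arange(.34,.58,.03):
    q=p[(p[:,0]>lo)&(p[:,0]<lo+.03)]
    if len(q): print(n,lo.round(2),len(q),np.median(q,0).round(3),q[:,1].min().round(3),q[:,1].max().round(3))
  if len(p): print(p.min(0),p.max(0))
# pot & tray now
w=cloud("top",dt)
p=w[(w[...,2]>.078)&(w[...,2]<.09)&(np.hypot(w[...,0]-.489,w[...,1]-.157)<.075)][:,:2].astype(np.float32)
A=np.c_[2*p,np.ones(len(p))]; s=np.linalg.lstsq(A,(p**2).sum(1),rcond=None)[0]; print("pot top",len(p),s[:2],np.sqrt(s[2]+s[0]**2+s[1]**2),cv2.minEnclosingCircle(p))
E
```

```text
(np.float64(10.575496286444093), array([-0.002,  0.   , -1.   ])) [ 0.45986898 -0.39795616  0.28919971] 0.26037803609868115
scene 0.34 11 [ 0.367 -0.407  0.235] -0.415 -0.404
scene 0.37 23 [ 0.389 -0.402  0.233] -0.408 -0.397
scene 0.4 10 [ 0.404 -0.398  0.232] -0.4 -0.396
scene 0.43 120 [ 0.453 -0.402  0.245] -0.417 -0.367
scene 0.46 438 [ 0.47  -0.397  0.242] -0.429 -0.366
scene 0.49 212 [ 0.506 -0.386  0.234] -0.413 -0.365
scene 0.52 223 [ 0.535 -0.38   0.233] -0.408 -0.359
scene 0.55 139 [ 0.556 -0.382  0.231] -0.403 -0.359
[ 0.36117813 -0.42879537  0.22122154] [ 0.56237312 -0.35884949  0.26995071]
top 0.34 33 [ 0.365 -0.409  0.237] -0.418 -0.403
top 0.37 140 [ 0.387 -0.41   0.237] -0.425 -0.397
top 0.4 96 [ 0.409 -0.407  0.237] -0.423 -0.395
top 0.49 193 [ 0.508 -0.385  0.236] -0.41 -0.366
top 0.52 266 [ 0.536 -0.383  0.235] -0.408 -0.36
top 0.55 54 [ 0.553 -0.388  0.234] -0.403 -0.36
[ 0.36059828 -0.42482972  0.22073871] [ 0.5595207  -0.35961249  0.24583518]
pot top 238 [0.48636874 0.1562941 ] 0.0596163155797151 ((0.4860829710960388, 0.15660761296749115), 0.06218491122126579)
```

carry_out(plan=[[0,-0.3,-5,0,1],[0,-0.3,-10,0,1],[0,-0.3,-15,0,1],[0,-0.3,-19,0,1],[0,-0.3,-21,0,1],[0,-0.3,-21.5,0,1],[0,-0.3,-21.6,0,1],[0,-0.3,-21.6,0,1],[0,-0.3,-21.6,0,1]])

```text
clock: 6.7
position: [0.4608, -0.4014, 0.075]
ee_rot: [3.127, 0.29, -0.0]
force: [-0.1, -0.3, -1.1]
width: 0.262
```

carry_out(plan=[[0,0,0,0,5],[0,0,0,0,5],[0,0,0,0,5],[0,0,3,0,5],[0,0,8,0,5],[0,0,13,0,5],[0,0,18,0,5],[0,0,20.5,0,5],[0,0,20.5,0,5]])

```text
clock: 7.6
position: [0.4624, -0.4023, 0.2849]
ee_rot: [3.121, 0.289, 0.009]
force: [0.5, 0.4, -0.3]
width: 0.545
```

carry_out(plan=[[3,8,0,0,5],[6,16,0,-0.05,5],[8.4,23.8,0,-0.087,5],[8.4,23.8,0,-0.087,5],[8.4,23.8,0,-0.087,5],[8.4,23.8,0,-0.087,5],[8.4,23.8,0,-0.087,5],[8.4,23.8,0,-0.087,5],[8.4,23.8,0,-0.087,5]])

```text
clock: 8.5
position: [0.5457, -0.1663, 0.2844]
ee_rot: [3.131, 0.148, 0.007]
force: [-0.5, -1.1, -0.4]
width: 0.544
```

```bash
python3 - <<'E'
from m import *
im,d=grab("scene","s3"); it,dt=grab("top","t3")
print(toolang(),arm.observe()["position"])
for n,dd in(("scene",d),("top",dt)):
    w=cloud(n,dd)
    for s,z,c,r in (("handle",(.155,.18),(.546,-.164),.045),("disc",(.126,.145),(.546,-.164),.085)):
        try: k=circ(w,*z,c,r); print(n,s,k[0],np.round([*k[2][0],*k[2][1],k[2][2]],3),k[3],np.round([*k[1][0],k[1][1]],3))
        except Exception as e: print(n,s,"none")
b=np.hstack([cv2.resize(im[120:260,100:300],None,fx=2,fy=2),cv2.resize(it[205:345,420:560],None,fx=2,fy=2)])
cv2.imwrite("pics/tray3.png",b[:,:,::-1])
E
```

```text
(np.float64(5.449778716128097), array([ 0.005, -0.007, -1.   ])) [ 0.5459044  -0.16589867  0.28464776]
scene handle 219 [ 0.548 -0.163  0.072  0.015  5.647] 0.1692 [ 0.548 -0.163  0.036]
scene disc 1947 [ 0.547 -0.163  0.131  0.13  25.731] 0.1342 [ 0.547 -0.163  0.067]
top handle 0 [0. 0. 0. 0. 0.] nan [0. 0. 0.]
top disc 279 [ 0.537 -0.128  0.128  0.051 14.303] 0.1351 [ 0.542 -0.151  0.064]
  return _methods._mean(a, axis=axis, dtype=dtype,
  ret = ret.dtype.type(ret / rcount)
```

View pics/tray3.png

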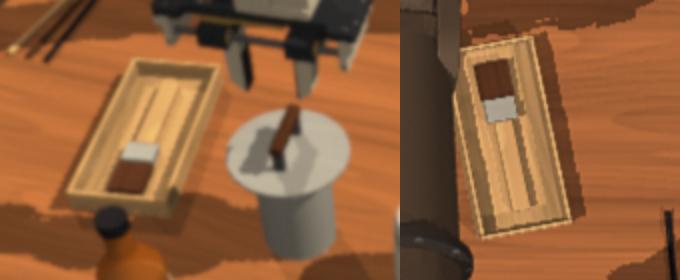

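The brush lies flat inside the tray. Now I'll grasp the large lid's bar.

carry_out(plan=[[0.1,0.25,-3,0,5],[0.1,0.25,-6,0,5],[0.1,0.25,-7.5,0,5],[0.1,0.25,-7.5,0,5],[0.1,0.25,-7.5,0,5],[0.1,0.25,-7.5,0,0.5],[0.1,0.25,-7.5,0,0.5],[0.1,0.25,-7.5,0,0.5],[0.1,0.25,-7.5,0,0.5],[0.1,0.25,-7.5,0,0.5],[0.1,0.25,-7.5,0,0.5],[0.1,0.25,-7.5,0,0.5],[0.1,0.25,-7.5,0,0.5]], squeeze=35)

```text
clock: 9.9
position: [0.5469, -0.1633, 0.2099]
ee_rot: [3.131, 0.149, 0.008]
force: [-1.8, 0.8, 3.7]
width: 0.148
```

carry_out(plan=[[0,0,1,0,0.5],[0,0,3,0,0.5],[0,0,6,0,0.5],[0,0,9,0,0.5],[0,0,9,0,0.5],[0,0,9,0,0.5],[0,0,9,0,0.5]])

```text
clock: 10.6
position: [0.5463, -0.1634, 0.2989]
ee_rot: [3.131, 0.149, 0.005]
force: [0.2, -0.6, -1.9]
width: 0.149
```

carry_out(plan=[[-1,6,0,0,0.5],[-2,12,0,0,0.5],[-3.5,18,0,0,0.5],[-5,25,0,0,0.5],[-5.8,32,0,0,0.5],[-5.8,32,-2,0,0.5],[-5.8,32,-4,0,0.5],[-5.8,32,-4,0,0.5],[-5.8,32,-4,0,0.5],[-5.8,32,-4,0,0.5],[-5.8,32,-4,0,0.5],[-5.8,32,-4,0,0.5]])

```text
clock: 11.8
position: [0.4888, 0.1557, 0.2593]
ee_rot: [3.131, 0.146, 0.006]
force: [0.3, -0.2, -1.9]
width: 0.148
```

```bash
cat >> m.py <<'E'
def fit(w,lo,hi,c,r):  # algebraic circle + plane tilt
    m=(w[...,2]>lo)&(w[...,2]<hi)&(np.hypot(w[...,0]-c[0],w[...,1]-c[1])<r); q=w[m]; p=q[:,:2]
    h=cv2.convexHull(p.astype(np.float32))[:,0].astype(float)
    s=np.linalg.lstsq(np.c_[2*h,np.ones(len(h))],(h**2).sum(1),rcond=None)[0]
    g=np.linalg.lstsq(np.c_[p-np.array(c),np.ones(len(p))],q[:,2],rcond=None)[0]
    return len(p),s[:2].round(4),np.sqrt(s[2]+s[0]**2+s[1]**2).round(4),"tilt",g.round(3)
E
python3 - <<'E'
from m import *
im,d=grab("scene","s4"); it,dt=grab("top","t4")
o=arm.observe(); print(toolang(),o["position"],o["force"],o["width"])
for n,dd in(("scene",d),("top",dt)):
    w=cloud(n,dd)
    z=o["position"][2]-.209+.135
    print(n,"disc",fit(w,z-.008,z+.006,(.488,.157),.085))
    if n=="scene":print(n,"pot",fit(w,.077,.089,(.488,.157),.075))
    print(n,"jar",fit(w,.11,.124,(.546,-.164),.055))
cv2.imwrite("pics/c4.png",cv2.resize(im[100:330,170:470],None,fx=2.5,fy=2.5)[:,:,::-1])
E
```

```text
(np.float64(5.378512731948145), array([ 0.004, -0.007, -1.   ])) [0.48860762 0.15606324 0.2591971 ] [-0.60206724 -0.09690274 -1.03900318] 0.1468515686328187
scene disc (1875, array([0.4897, 0.1542]), np.float64(0.0656), 'tilt', array([-0.004, -0.004,  0.183]))
scene pot (333, array([0.4895, 0.1576]), np.float64(0.0618), 'tilt', array([-0.004,  0.   ,  0.082]))
scene jar (368, array([ 0.5483, -0.1625]), np.float64(0.042), 'tilt', array([ 0.001, -0.005,  0.116]))
top disc (204, array([0.4942, 0.1382]), np.float64(0.0512), 'tilt', array([-0.027,  0.056,  0.187]))
top jar (170, array([ 0.5457, -0.1634]), np.float64(0.0418), 'tilt', array([0.007, 0.008, 0.119]))
```

View pics/c4.png

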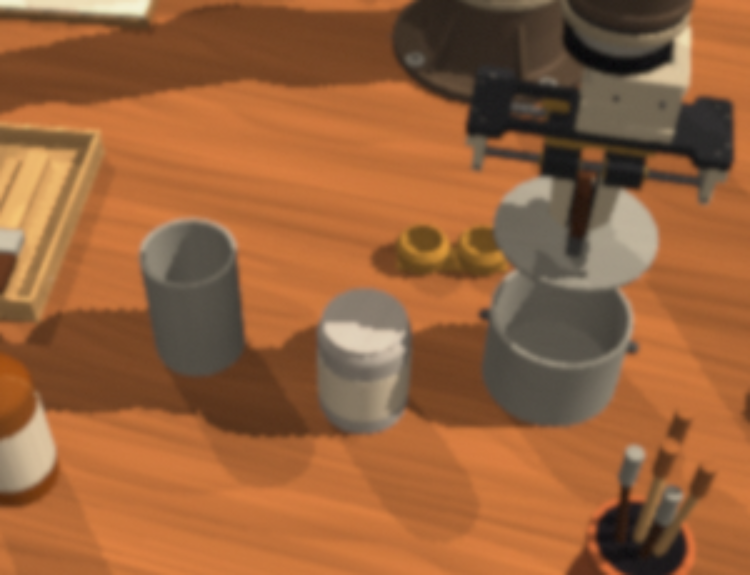

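carry_out(plan=[[0,0.2,-4,0,0.5],[0,0.2,-7,0,0.5],[0,0.2,-7.8,0,0.5],[0,0.2,-8.4,0,0.5],[0,0.2,-8.8,0,0.5],[0,0.2,-9.1,0,0.5],[0,0.2,-9.3,0,0.5],[0,0.2,-9.4,0,0.5],[0,0.2,-9.45,0,0.5],[0,0.2,-9.45,0,0.5]])

```text
clock: 12.9
position: [0.4888, 0.1581, 0.1649]
ee_rot: [3.131, 0.147, 0.007]
force: [0.4, -0.3, -1.4]
width: 0.151
```

carry_out(plan=[[0,0,-0.1,0,0.5],[0,0,-0.1,0,0.5],[0,0,-0.1,0,3],[0,0,-0.1,0,5],[0,0,-0.1,0,5],[0,0,-0.1,0,5],[0,0,2,0,5],[0,0,6,0,5],[0,0,10,0,5],[-1,5,11,0,5],[-2,12,11,0,5],[-2.3,20,11,0,5],[-2.3,23.6,11,0,5],[-2.3,23.6,11,0,5],[-2.3,23.6,11,0,5],[-2.3,23.6,11,0,5],[-2.3,23.6,11,0,5]])

```text
clock: 14.6
position: [0.4662, 0.3927, 0.2746]
ee_rot: [3.13, 0.145, 0.007]
force: [0.2, 0.0, -0.1]
width: 0.545
```

```bash
python3 - <<'E'
from m import *
im,d=grab("scene","s5"); it,dt=grab("top","t5")
o=arm.observe(); print(toolang(),o["position"],o["force"],o["width"])
for n,dd in(("scene",d),("top",dt)):
    w=cloud(n,dd)
    print(n,"disc",fit(w,.083,.1,(.488,.157),.085))
    print(n,"jar",fit(w,.113,.124,(.546,-.164),.055))
    for z in ((.04,.06),):
        k=circ(w,*z,(.465,.393),.03); print(n,"knob",k[0],np.round([*k[1][0],k[1][1]],4),k[3])
    print(n,"slid",fit(w,.008,.022,(.466,.393),.055))
E
```

```text
(np.float64(5.249925587591202), array([ 0.005, -0.008, -1.   ])) [0.46645279 0.39244007 0.2749085 ] [0.51132305 0.68056221 0.65990456] 0.5464962033454663
scene disc (2020, array([0.4892, 0.1566]), np.float64(0.0658), 'tilt', array([-0.002, -0.001,  0.089]))
scene jar (284, array([ 0.5478, -0.1626]), np.float64(0.042), 'tilt', array([0.001, 0.   , 0.118]))
scene knob 101 [0.4662 0.3945 0.0125] 0.049
scene slid (945, array([0.4656, 0.3942]), np.float64(0.046), 'tilt', array([-0.004, -0.002,  0.014]))
top disc (1893, array([0.4872, 0.1559]), np.float64(0.0655), 'tilt', array([-0.   , -0.002,  0.09 ]))
top jar (164, array([ 0.5455, -0.1634]), np.float64(0.0416), 'tilt', array([-0.004, -0.006,  0.119]))
top knob 0 [0. 0. 0.] nan
top slid (131, array([0.4642, 0.3693]), np.float64(0.0315), 'tilt', array([-0.011,  0.037,  0.016]))
  return _methods._mean(a, axis=axis, dtype=dtype,
  ret = ret.dtype.type(ret / rcount)
```

The large lid is level, with its disc top at 0.090 as it should be when fully down. Next, the small lid.

carry_out(plan=[[-0.1,0.1,-5,0,5],[-0.1,0.1,-10,0,5],[-0.1,0.1,-15,0,5],[-0.1,0.1,-17.5,0,5],[-0.1,0.1,-18.3,0,5],[-0.1,0.1,-18.3,0,5],[-0.1,0.1,-18.3,0,5],[-0.1,0.1,-18.3,0,1.2],[-0.1,0.1,-18.3,0,1.2],[-0.1,0.1,-18.3,0,1.2],[-0.1,0.1,-18.3,0,1.2],[-0.1,0.1,-18.3,0,1.2],[-0.1,0.1,-18.3,0,1.2],[-0.1,0.1,-18.3,0,1.2]], squeeze=30)

```text
clock: 16.1
position: [0.4657, 0.3939, 0.0926]
ee_rot: [3.131, 0.144, 0.009]
force: [0.1, -1.0, 5.9]
width: 0.253
```

carry_out(plan=[[0,0,1,0,1.2],[0,0,4,0,1.2],[0,0,9,0,1.2],[0,0,14,0,1.2],[0,0,17,0,1.2],[1,-6,17,0,1.2],[2,-12,17,0,1.2],[3,-20,17,0,1.2],[5,-30,17,0,1.2],[7,-40,17,0,1.2],[8.1,-50,17,0,1.2],[8.1,-55.7,17,0,1.2],[8.1,-55.7,17,0,1.2],[8.1,-55.7,17,0,1.2],[8.1,-55.7,17,0,1.2],[8.1,-55.7,17,0,1.2],[8.1,-55.7,17,0,1.2],[8.1,-55.7,17,0,1.2],[8.1,-55.7,17,0,1.2]])

```text
clock: 18.0
position: [0.5465, -0.162, 0.2627]
ee_rot: [3.132, 0.144, 0.008]
force: [-0.6, 0.6, -2.4]
width: 0.252
```

```bash
python3 - <<'E'
from m import *
im,d=grab("scene","s6"); it,dt=grab("top","t6")
o=arm.observe(); print(toolang(),o["position"],o["force"],o["width"])
z=o["position"][2]-.092+.015
for n,dd in(("scene",d),("top",dt)):
    w=cloud(n,dd)
    print(n,"sdisc",fit(w,z-.008,z+.005,(.546,-.164),.055))
    print(n,"jar",fit(w,.113,.124,(.546,-.164),.055))
    print(n,"disc",fit(w,.083,.1,(.488,.157),.085))
cv2.imwrite("pics/c6.png",cv2.resize(im[100:330,100:400],None,fx=2.5,fy=2.5)[:,:,::-1])
E
```

```text
(np.float64(5.408823980623869), array([ 0.006, -0.006, -1.   ])) [ 0.54670923 -0.16097202  0.26278412] [-0.68186224  0.15113137 -1.06843059] 0.2500188882484209
scene sdisc (811, array([ 0.5468, -0.1629]), np.float64(0.0458), 'tilt', array([-0.01 , -0.007,  0.184]))
scene jar (215, array([ 0.5491, -0.162 ]), np.float64(0.0412), 'tilt', array([ 0.003, -0.002,  0.118]))
scene disc (2019, array([0.4888, 0.1564]), np.float64(0.0662), 'tilt', array([ 0.001, -0.   ,  0.089]))
top sdisc (30, array([ 0.5108, -0.1389]), np.float64(0.0109), 'tilt', array([-0.147,  0.045,  0.179]))
top jar (16, array([ 0.527 , -0.1489]), np.float64(0.0196), 'tilt', array([-1.349,  0.995,  0.05 ]))
top disc (1883, array([0.487 , 0.1558]), np.float64(0.0654), 'tilt', array([ 0.001, -0.004,  0.09 ]))
```

View pics/c6.png

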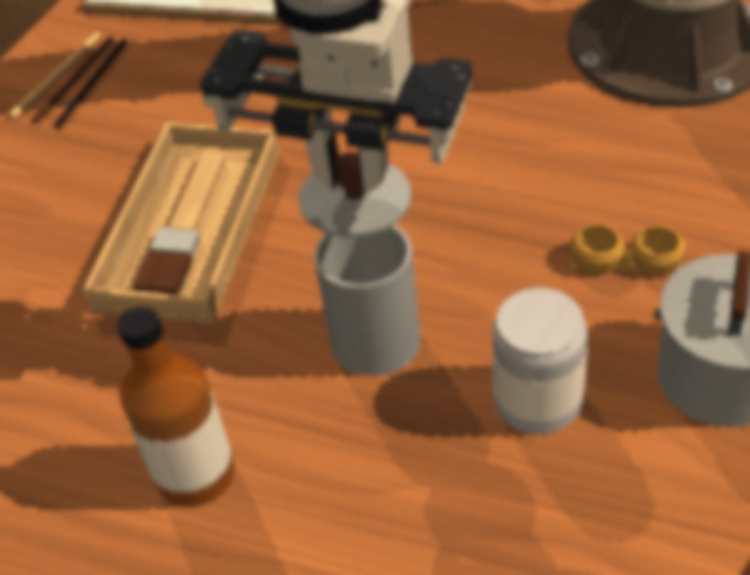

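The small lid hangs level over the empty jar, within about 1 mm of its centre. Lowering now.

carry_out(plan=[[0.1,-0.05,-2,0,1.2],[0.1,-0.05,-4,0,1.2],[0.1,-0.05,-4.6,0,1.2],[0.1,-0.05,-5,0,1.2],[0.1,-0.05,-5.4,0,1.2],[0.1,-0.05,-5.7,0,1.2],[0.1,-0.05,-5.9,0,1.2],[0.1,-0.05,-6.0,0,1.2],[0.1,-0.05,-6.05,0,1.2],[0.1,-0.05,-6.05,0,1.2]])

```text
clock: 19.1
position: [0.5478, -0.1616, 0.2026]
ee_rot: [3.132, 0.148, 0.009]
force: [-1.6, -0.1, 1.4]
width: 0.252
```

carry_out(plan=[[0,0,0,0,3],[0,0,0,0,5],[0,0,0,0,5],[0,0,0,0,5],[0,0,2,0,5],[0,0,6,0,5],[0,0,10,0,5],[-6,-5,10,0,5],[-12,-12,10,0,5],[-18,-20,10,0,5],[-24,-28,10,0,5],[-24,-28,10,0,5],[-24,-28,10,0,5],[-24,-28,10,0,5],[-24,-28,10,0,5]])

```text
clock: 20.6
position: [0.3034, -0.4457, 0.3026]
ee_rot: [3.131, 0.138, 0.006]
force: [0.8, 0.1, -0.3]
width: 0.54
```

```bash
python3 - <<'E'
from m import *
im,d=grab("scene","s7"); it,dt=grab("top","t7")
o=arm.observe(); print(toolang(),o["position"],o["force"],o["width"])
for n,dd in(("scene",d),("top",dt)):
    w=cloud(n,dd)
    print(n,"sdisc",fit(w,.115,.135,(.546,-.164),.055))
    print(n,"disc",fit(w,.083,.1,(.488,.157),.085))
    p=w[(np.hypot(w[...,0]-.459,w[...,1]+.4)<.1)&(w[...,2]>.012)&(w[...,2]<.024)&(abs(w[...,1]+.4-(w[...,0]-.459)*.18)<.04)]
    print(n,"brush z",np.median(p[:,2]).round(3),p.min(0).round(3),p.max(0).round(3))
cv2.imwrite("pics/c7.png",im[:,:,::-1])
E
```

```text
(np.float64(5.030573740759885), array([ 0.005, -0.007, -1.   ])) [ 0.30459049 -0.4446269   0.30241333] [ 1.15188918 -0.06509538 -0.75486252] 0.5455649553444303
scene sdisc (929, array([ 0.5479, -0.1625]), np.float64(0.0459), 'tilt', array([-0.007, -0.004,  0.124]))
scene disc (2014, array([0.4887, 0.1568]), np.float64(0.0661), 'tilt', array([-0.001, -0.   ,  0.089]))
scene brush z 0.017 [ 0.361 -0.429  0.012] [ 0.559 -0.363  0.022]
top sdisc (988, array([ 0.5454, -0.1639]), np.float64(0.0456), 'tilt', array([-0.002,  0.001,  0.125]))
top disc (1871, array([0.4871, 0.156 ]), np.float64(0.0655), 'tilt', array([-0.002, -0.002,  0.09 ]))
top brush z 0.018 [ 0.36  -0.452  0.012] [ 0.557 -0.346  0.024]
```

View pics/c7.png

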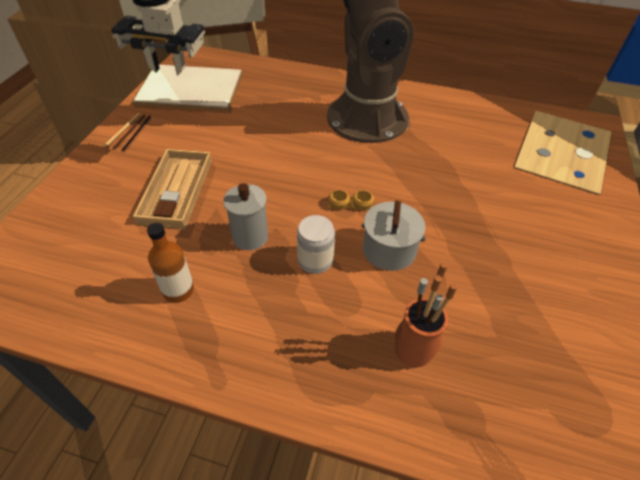

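Both lids are seated: disc tops at 0.125 and 0.090, level. The brush is flat in the tray, the bystanders look unmoved, and the arm is clear.

```bash
python3 -c "
from cell import arm
print(arm.sign_off())"
```

```text
the job is handed in; nothing more can be done
None
```

I've finished and handed in the job: the brush went into the tray first, then the large lid onto the wide pot, then the small lid onto the tall jar. It took about 21 s on the robot's clock.

**Lids:** the last check in both cameras had the large lid's disc top at 0.089–0.090 m, where 0.090 means fully down. The small lid's disc top was at 0.124–0.125 m, where 0.125 means fully down. Both were level to within 0.01 rad, and neither was turned over.

**Brush:** its top stood at about 0.018 m, where 0.019 m means flat on the tray floor. It lies wholly inside the tray walls.

**Bystanders:** the bottle, jug, tin and dipper cups look unmoved in the last picture; I judged this by eye and did not measure them again. The pot and jar measured the same before and after, to about 1–2 mm.

**Disagreements:** the two cameras differed by about 2 mm in x, so I averaged them. Some top-view measurements were no use because the arm blocked the view. No check failed. The largest wrist force reported at the end of a move was about 6 N.

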